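# Stow the lunch stack in its fiddles before driving off

### The arm

A 6-joint arm with a two-finger parallel gripper is mounted at the origin on the work surface. World frame = base frame: x ahead of the robot, y to its left, z up, the work surface at z = 0. Lengths are in mm, angles in rad, forces in N, time in s.
With the tool pointing down it reaches from about 375 to 900 mm from the base axis. Payload 3.1 kg.
Tool frame: the origin (TCP) lies at the very end of the fingers, on their centre line; the grasp point (between the pads) lies 19 mm behind it; z points along the fingers, y is the line along which they close (so a half turn about z gives the same grasp; the last joint's range is limited). The gripper opens to 87 mm and grips with 3 to 60 N. Pads are 19 mm wide; open, the fingers measure 117 mm over their backs; the gripper's body (75 mm by 190 mm) begins 51 mm behind the grasp point.
Start: joints at [1.139, 0.527, 1.433, -0, 1.181, -0.178], TCP at [156.887, 604.965, 222.548] pointing down, gripper open.
Joint ranges: [-3.08, 3.08], [-0.75, 2.2], [0.22, 2.44], [-1.43, 4.57], [0, 2.65], [-2.85, 2.85]. Speed limits (rad/s): [2.79, 2.79, 3.14, 3.14, 3.14, 3.14].

### API

Orientations are given as a rotation vector (axis times angle).
In Python, from station import env, cams gives the robot as it stands.
- The arm moves only by the tool arm_command, never from a script. Its argument "commands" is a list that holds one entry, the list of rows, each a list of 4 numbers: the shift along the tool's x, y, z in m, then the turn about the tool's z in degrees. A call has 1 to 10 rows; each row shifts and turns the commanded pose from where the row before left it, along the tool's axes as they then stand; what a row does not reach is not made up. A row lasts 1/10 s, in which the tool goes at most 50 mm and 8.59 degrees, less where a joint would pass 70% of its speed; a pose out of reach is approached as far as the arm can. A call is refused whole if a number of a shift passes 0.05 or a number of a turn 8.59, either way. A call with a gripper value outside its range is refused whole. "gripper" is the closure in counts, from 0 (fully open) to 255 (shut), set as the call begins (left out, the last holds). The fingers move at their own pace and stop on an object; the grip force is fixed at half the most. Time passes only in rows, so rows that do not move let the fingers close. It gives the time, the measured TCP pose, the force, the opening and the grip force at its end, in the units of the state.
- env.get_state(): the state, without advancing time (a new reading comes with each control period).
- cams.snapshot(name): name is "side" or "top"; returns (picture, depth): 400x640x3 uint8, blue, green, red; 400x640 float32, mm along the optical axis (not along the pixel's ray), 0 where there is no reading.
- cams.camera_params(name): a dict with "fovy" (degrees; the focal length in pixels is half the picture's height over the tangent of half this angle, whatever the lens; pixels are square), "cx", "cy" (the principal point, pixels), "world_to_cam" (4x4, takes a point from world to camera coordinates). Camera axes: x right, y down, z forward; pixel columns grow to the right and rows downward; lengths in mm; the calibration is good to about 2 mm. A picture is of the moment at which its call begins. camera_params takes no time and is no camera call.
- env.finish_job(): hands the job in; it is judged then, once.
The state is a dict: "clock": time; "joint_pos": joint angles; "qd": joint speeds; "joint_efforts": joint torques, N m; "tool_pos": TCP position; "tool_rot": TCP orientation; "force": force on the tool from outside, world axes, zero at the start; "moment": the same for the moment, N m; "width": finger opening in mm; "grasp_force": force on a finger pad.
Only numpy, scipy, OpenCV 4.12 (cv2) and the standard library are available. Lean on these libraries where they do the work, as an engineer would, in place of code of your own. Each camera call takes 0.05 s, during which the arm holds its last target. There are 200 camera calls.

### The job

We are about to drive off: take the lunch stack apart and stow each of the three tins and the little dressing pot in the railed fiddle on the shelf that is made to its size, flat on the rubber liner and lying the same way as its rails. They are packed with food, so keep every one upright and set it down gently instead of dropping it. Leave the percolator and the saucepan standing where they are.

Things in the scene. Friction and masses are not known exactly. Their poses are not given: they have to be found in the camera images.
- tin_large: Large closed white plastic lunch tin, the bottom tier at the start: 160 mm long (own x), 68 wide (own y), 58 high to the lid's flat top (z up). Origin: centre of underside. Lid skirt, upper 15 mm, is 68 wide; tub below 1.5 mm narrower each side, foot 62 wide. Ridge on the lid, 2.5 mm high, 2 thick, loosely locates the foot of the medium tin. About 320 g.
- tin_medium: Medium closed white plastic lunch tin, the middle tier at the start: 126 mm long (own x), 60 wide (own y), 52 high to the lid's flat top (z up). Origin: centre of underside. Lid skirt, upper 15 mm, is 60 wide; tub below 1.5 mm narrower each side, foot 54 wide. Ridge on the lid, 2.5 mm high, 2 thick, loosely locates the foot of the small tin. About 220 g.
- tin_small: Small closed white plastic lunch tin, the top tier at the start: 92 mm long (own x), 52 wide (own y), 46 high to the lid's flat top (z up). Origin: centre of underside. Lid skirt, upper 15 mm, is 52 wide; tub below 1.5 mm narrower each side, foot 46 wide. Ridge on the lid, 2.5 mm high, 2 thick, loosely locates the dressing pot. About 140 g.
- pot: The dressing pot, on top of the stack at the start: white plastic, round, closed, standing upright, 40 mm across its knurled screw cap (upper 15 mm), 37 mm across below that, 44 mm high. Origin: centre of the underside, z up. About 70 g.
- fiddle_large: Large stowing fiddle, the large tin's place: four low dark wooden rails fixed to the shelf round a flat black rubber liner, corners open. Inside 178 mm along own x, 86 along own y (9 mm to spare on each side of the tin); rails 10 mm wide, tops 8 mm above the shelf; liner top 2 mm above the shelf. Origin: centre, at shelf height.
- fiddle_medium: Medium stowing fiddle, the medium tin's place: four low dark wooden rails fixed to the shelf round a flat black rubber liner, corners open. Inside 144 mm along own x, 78 along own y (9 mm to spare on each side of the tin); rails 10 mm wide, tops 8 mm above the shelf; liner top 2 mm above the shelf. Origin: centre, at shelf height.
- fiddle_small: Small stowing fiddle, the small tin's place: four low dark wooden rails fixed to the shelf round a flat black rubber liner, corners open. Inside 110 mm along own x, 70 along own y (9 mm to spare on each side of the tin); rails 10 mm wide, tops 8 mm above the shelf; liner top 2 mm above the shelf. Origin: centre, at shelf height.
- fiddle_round: The round stowing fiddle, the place of the dressing pot: a low dark wooden ring fixed to the shelf, 58 mm inside, 76 mm outside, its top 8 mm above the shelf, with a black rubber liner inside whose top is 2 mm above the shelf. Origin: centre, at shelf height. Fixed.
- percolator: Bystander: steel camping percolator, standing loose; base 116 mm across, narrowing to 90 mm, 194 mm high with its glass knob; spout reaching 91 mm out along its own +x, black handle 93 mm out along -x. Origin: centre of the underside.
- saucepan: Bystander: small white enamel saucepan with a blue rim, standing loose; 142 mm across, 70 mm high, straight handle along its own +x reaching 182 mm from the centre, 81 mm high at its end. Origin: centre of the underside.
There are look-alikes about, which are no part of the job. What is shaped like the pot but green or turquoise is not meant.

How it is judged (in metres and radians):
At the end, for the whole second after the job is handed in: Each tin and the pot in its own fiddle, within 12 mm of its centre along each axis, underside under 5 mm above the shelf, upright within 0.05 rad, tins within 0.22 rad of the fiddle's direction (either way round), released, at rest; percolator and saucepan within 20 mm of their start (x of tin_large in the frame of fiddle_large between -0.012 and 0.012 m and y of tin_large in the frame of fiddle_large between -0.012 and 0.012 m and angle between the x axis of tin_large and the x axis of fiddle_large, either way round below 0.22 rad and z of tin_large in the frame of fiddle_large below 0.005 m and angle between each of tin_large, tin_medium, tin_small, pot's own z axis and vertical below 0.05 rad and linear speed of each of tin_large, tin_medium, tin_small, pot below 0.02 m/s and x of tin_medium in the frame of fiddle_medium between -0.012 and 0.012 m and y of tin_medium in the frame of fiddle_medium between -0.012 and 0.012 m and angle between the x axis of tin_medium and the x axis of fiddle_medium, either way round below 0.22 rad and z of tin_medium in the frame of fiddle_medium below 0.005 m and x of tin_small in the frame of fiddle_small between -0.012 and 0.012 m and y of tin_small in the frame of fiddle_small between -0.012 and 0.012 m and angle between the x axis of tin_small and the x axis of fiddle_small, either way round below 0.22 rad and z of tin_small in the frame of fiddle_small below 0.005 m and horizontal distance between pot and fiddle_round below 0.012 m and z of pot in the frame of fiddle_round below 0.005 m and distance of each of percolator, saucepan from where it was at the start of the episode below 0.02 m); the robot touches nothing.
It fails at once if a lunch container is tipped more than about 35 degrees (angle between any of tin_large, tin_medium, tin_small, pot's own z axis and vertical above 0.6 rad).
It fails at once if a lunch container falls or flies free of the gripper (faster than 0.7 m/s, a drop of about 25 mm) ((linear speed of tin_large above 0.7 m/s and contact force between the fingers and tin_large below 0.05 N) or (linear speed of tin_medium above 0.7 m/s and contact force between the fingers and tin_medium below 0.05 N) or (linear speed of tin_small above 0.7 m/s and contact force between the fingers and tin_small below 0.05 N) or (linear speed of pot above 0.7 m/s and contact force between the fingers and pot below 0.05 N)).
It fails at once if the percolator or the saucepan is shifted by more than 20 mm or tipped (distance of any of percolator, saucepan from where it was at the start of the episode above 0.02 m or angle between any of percolator, saucepan's own z axis and vertical above 0.25 rad).
It also fails if it takes over 96 s, if anything falls off the work surface, if the arm or the gripper's body presses on something with over 40 N, if the wrist force passes 120 N, or if a joint passes its speed limit or range.

## Working session

There is one attempt and no reset: what is moved stays moved. The work goes in short steps, Python scripts to look and compute and a tool call to move; the robot and the scene stay as the last step left them, time stands still between calls to the robot, and variables do not carry over. Pictures are saved under pics/ and viewed, at most 14 in all, crops included, and the job is handed in when it is done.

Besides the shell and the picture viewer there is one more tool, called after "Emit:" as name(argument=value, ...), one argument or row to a line, values as JSON. arm_command: Moves the arm, as the interface text tells. Its arguments: {"type":"object","properties":{"commands":{"type":"array"},"gripper":{"type":"number"}},"required":["commands"]}

```bash
mkdir -p pics; ls; cat > h.py <<'E'
import numpy as np, cv2
from station import env, cams
def snap(n,tag):
    im,d=cams.snapshot(n); cv2.imwrite(f'pics/{tag}.png',im); np.save(f'pics/{tag}.npy',d); return im,d
def par(n):
    p=cams.camera_params(n); return 200/np.tan(np.radians(p['fovy']/2)),p['cx'],p['cy'],np.array(p['world_to_cam'])
def back(n,u,v,d):
    f,cx,cy,T=par(n); u,v,d=map(np.asarray,(u,v,d))
    c=np.stack([(u-cx)/f*d,(v-cy)/f*d,d,np.ones_like(d*1.)],-1); return (c@np.linalg.inv(T).T)[...,:3]
def onz(n,u,v,z):
    a=back(n,u,v,np.float64(100));b=back(n,u,v,np.float64(1000)); return a+(b-a)*(z-a[2])/(b[2]-a[2])
E
python3 - <<'E'
from h import *
for n in('top','side'):
    snap(n,n+'0'); print(n,cams.camera_params(n))
print(env.get_state())
E
```

```text
pics
top {'fovy': 52.02351447452402, 'cx': 319.97841737842333, 'cy': 196.1073723085157, 'world_to_cam': array([[-2.73853157e-02, -9.99576881e-01,  9.80322847e-03,
         1.52093324e+01],
       [-9.99004392e-01,  2.70214952e-02, -3.54973676e-02,
         5.69911522e+02],
       [ 3.52174501e-02, -1.07655749e-02, -9.99321687e-01,
         1.31666170e+03],
       [ 0.00000000e+00,  0.00000000e+00,  0.00000000e+00,
         1.00000000e+00]])}
side {'fovy': 54.80282697335381, 'cx': 316.54130254600585, 'cy': 199.09235726477746, 'world_to_cam': array([[ 7.29802015e-01, -6.83388870e-01, -1.92008212e-02,
        -4.11594804e+02],
       [-3.92017452e-01, -3.95302091e-01, -8.30697643e-01,
         3.35126407e+02],
       [ 5.60099399e-01,  6.13771870e-01, -5.56392627e-01,
         8.50257582e+02],
       [ 0.00000000e+00,  0.00000000e+00,  0.00000000e+00,
         1.00000000e+00]])}
{'clock': 0.1, 'joint_pos': array([ 1.13850832e+00,  5.28384156e-01,  1.43377101e+00, -1.70230071e-05,
        1.18142560e+00, -1.78479347e-01]), 'qd': array([ 2.25557900e-03, -3.41087200e-03, -4.33562729e-03,  9.45558381e-05,
        1.67184140e-03,  5.99178200e-04]), 'joint_efforts': array([ 1.80481161e-04, -4.40987027e+01, -1.77149963e+01,  6.34567696e-02,
        5.34392288e-02, -3.36682626e-05]), 'tool_pos': array([156.61259068, 604.37108798, 221.66378054]), 'tool_rot': array([-3.97528434e-01, -3.11575121e+00,  2.98530401e-03]), 'force': array([-0.14336691, -0.08355735,  0.34821199]), 'moment': array([-0.04276793,  0.03296246, -0.0694093 ]), 'grasp_force': 0.0, 'width': 87.1595943529433}
```

View pics/top0.png

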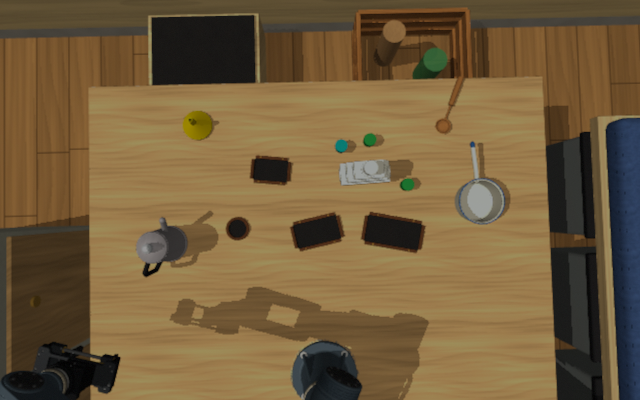

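View pics/side0.png

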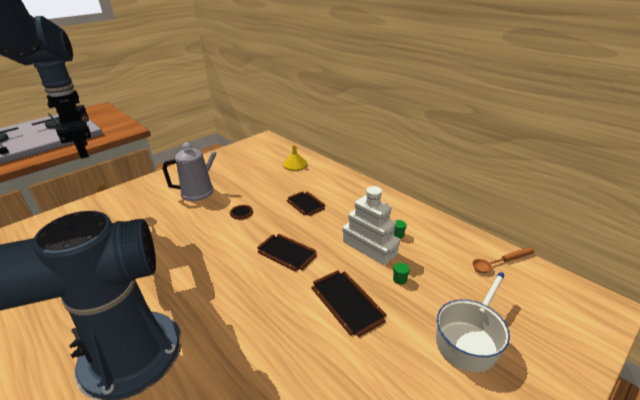

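```bash
python3 - <<'E'
from h import *
im=cv2.imread('pics/top0.png'); d=np.load('pics/top0.npy')
V,U=np.mgrid[:400,:640]; P=back('top',U,V,d)
def rect(m,z=None):
    p=P[m][:,:2].astype(np.float32); r=cv2.minAreaRect(p); return np.round(r[0],1),np.round(r[1],1),round(r[2],1),np.round(np.median(P[m][:,2]),1),len(p)
dark=(im.max(2)<35)
for n,(u,v,w) in dict(fl=(393,232,34),fm=(317,232,30),fs=(271,170,22),fr=(237,229,14)).items():
    k=np.zeros_like(dark);k[v-w:v+w,u-w:u+w]=1
    nn,lab,st,c=cv2.connectedComponentsWithStats((dark&k).astype(np.uint8))
    i=1+st[1:,4].argmax(); m=lab==i
    vv,uu=np.nonzero(m); 
    Q=np.array([onz('top',a,b,2.) for a,b in zip(uu,vv)])
    r=cv2.minAreaRect(Q[:,:2].astype(np.float32)); print(n,np.round(r[0],1),np.round(r[1],1),round(r[2],1),'mean',Q.mean(0).round(1),'z depth',np.median(P[m][:,2]).round(1))
k=np.zeros_like(dark);k[150:195,330:400]=1
for n,lo,hi in(('L',50,66),('M',102,118),('S',148,164),('pot',185,215)):
    m=k&(P[...,2]>lo)&(P[...,2]<hi)&(im.min(2)>80); print(n,rect(m))
for n,u,v,w in(('g1',341,146,9),('g2',370,140,9),('g3',407,184,9),('yel',198,125,18),('perc',165,243,45),('pan',478,180,45)):
    k=np.zeros_like(dark);k[v-w:v+w,u-w:u+w]=1
    m=k&(P[...,2]>25); p=P[m]; print(n,p.min(0).round(),p.max(0).round())
c=cv2.resize(im[120:260,220:435],None,fx=3.7,fy=3.7,interpolation=cv2.INTER_CUBIC); cv2.imwrite('pics/c1.png',c)
s=cv2.imread('pics/side0.png'); cv2.imwrite('pics/c2.png',cv2.resize(s[180:300,320:440],None,fx=5,fy=5,interpolation=cv2.INTER_CUBIC))
E
```

```text
fl [ 447.4 -233.3] [175.1  83.8] 78.6 mean [ 447.3 -233.2    2. ] z depth 1.2Traceback (most recent call last):
  File "<stdin>", line 12, in <module>
  File "h.py", line 11, in onz
    a=back(n,u,v,np.float64(100));b=back(n,u,v,np.float64(1000)); return a+(b-a)*(z-a[2])/(b[2]-a[2])
  File "h.py", line 8, in back
    f,cx,cy,T=par(n); u,v,d=map(np.asarray,(u,v,d))
              ~~~^^^
  File "h.py", line 6, in par
    p=cams.camera_params(n); return 200/np.tan(np.radians(p['fovy']/2)),p['cx'],p['cy'],np.array(p['world_to_cam'])
ValueError: time passes only in moves, steps and waits
```

```bash
sed -i 's/^def par(n):/import functools\n@functools.lru_cache\ndef par(n):/' h.py
cat > m.py <<'E'
from h import *
im=cv2.imread('pics/top0.png'); d=np.load('pics/top0.npy')
V,U=np.mgrid[:400,:640]; P=back('top',U,V,d)
def rect(m,z=None):
    p=P[m][:,:2].astype(np.float32); r=cv2.minAreaRect(p); return np.round(r[0],1),np.round(r[1],1),round(r[2],1),np.round(np.median(P[m][:,2]),1),len(p)
dark=(im.max(2)<35)
for n,(u,v,w) in dict(fl=(393,232,34),fm=(317,232,30),fs=(271,170,22),fr=(237,229,14)).items():
    k=np.zeros_like(dark);k[v-w:v+w,u-w:u+w]=1
    nn,lab,st,c=cv2.connectedComponentsWithStats((dark&k).astype(np.uint8))
    i=1+st[1:,4].argmax(); m=lab==i
    vv,uu=np.nonzero(m)
    Q=np.array([onz('top',a,b,2.) for a,b in zip(uu,vv)])
    r=cv2.minAreaRect(Q[:,:2].astype(np.float32)); print(n,np.round(r[0],1),np.round(r[1],1),round(r[2],1),'mean',Q.mean(0).round(1),'z depth',np.median(P[m][:,2]).round(1))
k=np.zeros_like(dark);k[150:195,330:400]=1
for n,lo,hi in(('L',50,66),('M',102,118),('S',148,164),('pot',185,215)):
    m=k&(P[...,2]>lo)&(P[...,2]<hi)&(im.min(2)>80); print(n,rect(m))
for n,u,v,w in(('g1',341,146,9),('g2',370,140,9),('g3',407,184,9),('yel',198,125,18),('perc',165,243,45),('pan',478,180,45)):
    k=np.zeros_like(dark);k[v-w:v+w,u-w:u+w]=1
    m=k&(P[...,2]>25); p=P[m]; print(n,p.min(0).round(),p.max(0).round())
c=cv2.resize(im[120:260,220:435],None,fx=3.7,fy=3.7,interpolation=cv2.INTER_CUBIC); cv2.imwrite('pics/c1.png',c)
s=cv2.imread('pics/side0.png'); cv2.imwrite('pics/c2.png',cv2.resize(s[180:300,320:440],None,fx=5,fy=5,interpolation=cv2.INTER_CUBIC))
E
python3 m.py
```

```text
fl [ 447.4 -233.3] [175.1  83.8] 78.6 mean [ 447.3 -233.2    2. ] z depth 1.2
fm [456.4  14.5] [ 75.7 141.8] 12.0 mean [456.4  14.4   2. ] z depth 1.1
fs [661.  159.9] [108.2  67.3] 83.7 mean [660.9 159.7   2. ] z depth 1.5
fr [473.5 272.1] [50.5 52.4] 43.6 mean [473.5 271.9   2. ] z depth 1.3
L (array([ 637. , -140.2]), array([ 66.7, 159.8]), 2.2, np.float64(57.0), 268)
M (array([ 639., -140.]), array([ 60.5, 126.3]), 2.9, np.float64(108.9), 257)
S (array([ 638.9, -140.5]), array([52.2, 91.8]), 2.7, np.float64(155.0), 382)
pot (array([ 639.5, -139.9]), array([38.9, 36.6]), 88.6, np.float64(199.2), 168)
g1 [707. -87.  26.] [746. -49.  52.]
g2 [ 523. -180.   32.] [ 763.   14. 1336.]
g3 [ 581. -295.   28.] [ 619. -257.   51.]
yel [523.  14.  25.] [ 845.  430. 1336.]
perc [346.  14.  25.] [ 523.  535. 1336.]
pan [ 468. -571.   25.] [ 723.   14. 1336.]
```

View pics/c1.png

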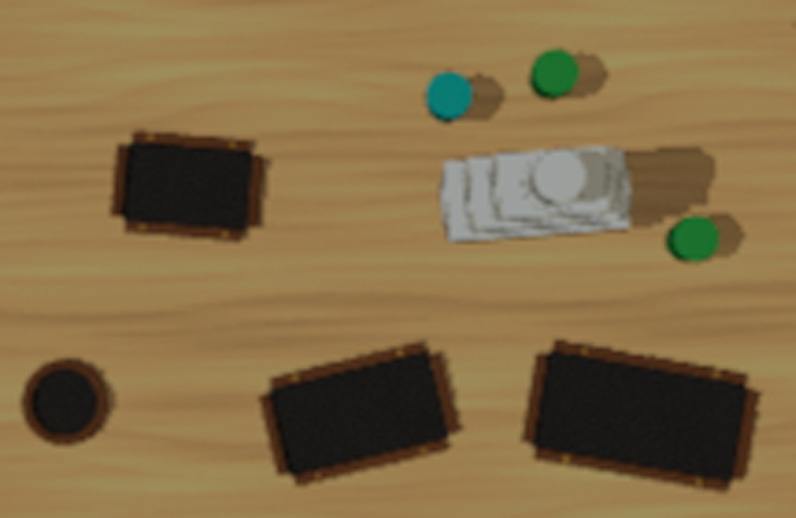

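View pics/c2.png

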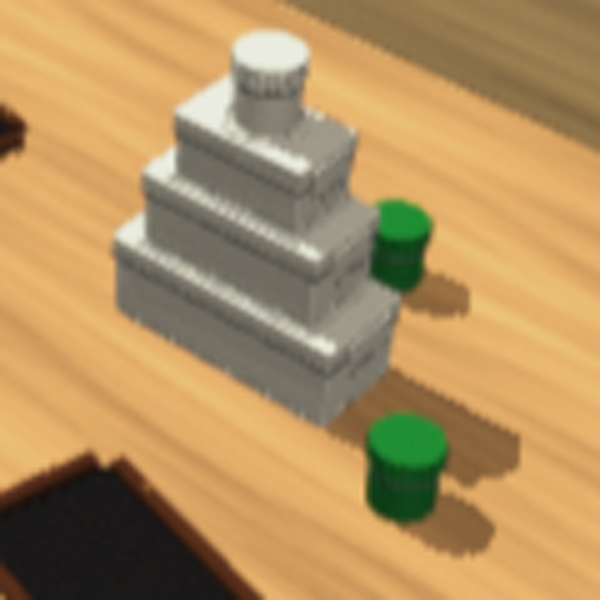

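Candidates for the pot (top picture): white at (372,168) on the stack, turquoise (341,146), green (370,140) and green (407,184). The crops show that only the white one stands on the stack, so that is the pot. All measured heights and sizes match the description: tops at 57, 109, 155 and 199 mm. First I lift and turn the tool.

Emit:
arm_command(
  commands=[
    [[0,0,-0.01,8.1],[0,0,-0.01,8.1],[0,0,-0.01,8.1],[0,0,-0.01,8.1],[0,0,-0.01,8.1],[0,0,-0.01,8.1],[0,0,-0.01,8.1],[0,0,-0.01,8.1],[0,0,0,8.1],[0,0,0,0]],
  ],
  gripper=0,
)

```text
clock: 1.1
tool_pos: [156.8, 604.8, 302.4]
tool_rot: [2.171, 2.271, -0.001]
force: [-0.1, -0.6, -0.0]
width: 87.1
grasp_force: 0.0
```

```bash
cat > go.py <<'E'
import sys,numpy as np
from scipy.spatial.transform import Rotation as Ro
from station import env
# go.py x y z yaw [dx dy yaw0: start override after turn]; prints shift in tool axes (mm) BEFORE and AFTER the turn
s=env.get_state(); R=Ro.from_rotvec(s['tool_rot']).as_matrix(); p=s['tool_pos']
print('t',s['clock'].__round__(2),'pos',p.round(1),'yaw',np.degrees(np.arctan2(R[1,1],R[0,1])).round(1),'tilt',np.degrees(np.arccos(-R[2,2])).round(2),'w',round(s['width'],1),'g',round(s['grasp_force'],1),'F',s['force'].round(1))
y=np.degrees(np.arctan2(R[1,1],R[0,1]))
for a in range(1,len(sys.argv),4):
    x=[float(v) for v in sys.argv[a:a+4]]; t=np.array(x[:3]); turn=(y-x[3]+180)%360-180
    R2=R@Ro.from_euler('z',turn,degrees=True).as_matrix()
    print('shift',(R.T@(t-p)).round(1),'turn',round(turn,2),'shift in turned axes',(R2.T@(t-p)).round(1)); p=t;R=R2;y=x[3]
E
python3 go.py 639.5 -140 260 2.7 639.5 -140 174 2.7
```

```text
t 1.1 pos [156.8 604.8 302.4] yaw 2.6 tilt 0.03 w 87.1 g 0.0 F [-0.1 -0.6 -0. ]
shift [-765.7  448.8   42.6] turn -0.13 shift in turned axes [-766.7  447.1   42.6]
shift [ 0.  0. 86.] turn 0.0 shift in turned axes [ 0.  0. 86.]
```

Emit:
arm_command(
  commands=[
    [[-0.038,0.0224,0,0],[-0.038,0.0224,0,0],[-0.038,0.0224,0,0],[-0.038,0.0224,0,0],[-0.038,0.0224,0,0],[-0.038,0.0224,0,0],[-0.038,0.0224,0,0],[-0.038,0.0224,0,0],[-0.038,0.0224,0,0],[-0.038,0.0224,0,0]],
  ],
)

```text
clock: 2.1
tool_pos: [397.9, 233.7, 302.2]
tool_rot: [-2.167, -2.274, 0.001]
force: [0.8, 0.7, -0.2]
width: 87.1
grasp_force: 0.0
```

Emit:
arm_command(
  commands=[
    [[-0.038,0.0224,0,0],[-0.038,0.0224,0,0],[-0.038,0.0224,0,0],[-0.038,0.0224,0,0],[-0.038,0.0224,0,0],[-0.038,0.0224,0,0],[-0.038,0.0224,0,0],[-0.038,0.0224,0,0],[-0.038,0.0224,0,0],[0,0,0,0]],
  ],
)

```text
clock: 3.1
tool_pos: [616.8, -102.7, 301.2]
tool_rot: [2.172, 2.267, -0.001]
force: [0.2, 0.6, -0.0]
width: 87.0
grasp_force: 0.0
```

```bash
python3 go.py 639.5 -140 260 2.7 639.5 -140 174 2.7
```

```text
t 3.1 pos [ 616.8 -102.7  301.2] yaw 2.5 tilt 0.16 w 87.0 g 0.0 F [ 0.2  0.6 -0. ]
shift [-38.1  21.   41.3] turn -0.25 shift in turned axes [-38.2  20.8  41.3]
shift [ 0.2 -0.1 86. ] turn 0.0 shift in turned axes [ 0.2 -0.1 86. ]
```

Emit:
arm_command(
  commands=[
    [[-0.019,0.0105,0.02,0],[-0.019,0.0105,0.02,0],[0,0,0.02,0],[0,0,0.02,0],[0,0,0.02,0],[0,0,0.015,0],[0,0,0.012,0],[0,0,0,0],[0,0,0,0]],
  ],
)

```text
clock: 4.0
tool_pos: [637.0, -134.0, 175.7]
tool_rot: [-2.17, -2.272, -0.0]
force: [-0.3, -0.2, 0.7]
width: 87.1
grasp_force: 0.0
```

```bash
python3 go.py 639.5 -140 174 2.7; python3 - <<'E'
from h import *
im,d=snap('side','s1'); cv2.imwrite('pics/c3.png',cv2.resize(im[100:300,280:480],None,fx=3,fy=3))
E
```

```text
t 4.0 pos [ 637.  -134.   175.7] yaw 2.6 tilt 0.01 w 87.1 g 0.0 F [-0.3 -0.2  0.7]
shift [-6.1  2.3  1.7] turn -0.08 shift in turned axes [-6.1  2.2  1.7]
```

View pics/c3.png

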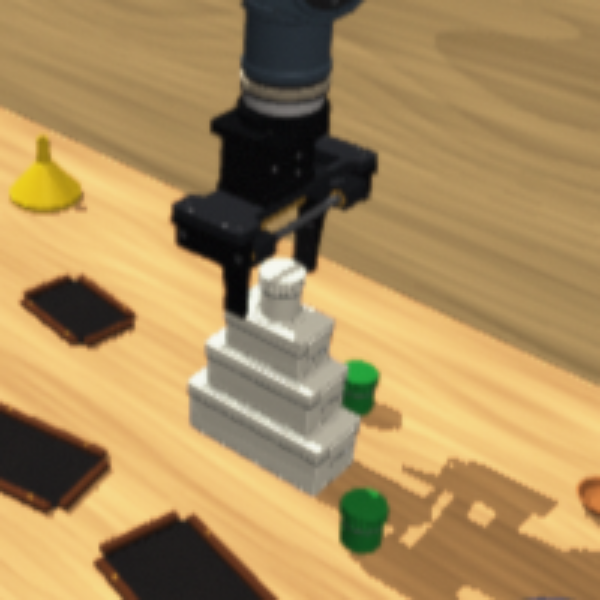

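The picture shows the open fingers straddling the white pot's cap (crop 283,275), a few mm short of centre along the tins. I correct that, close and lift.

Emit:
arm_command(
  commands=[
    [[-0.003,0.001,0.001,0],[-0.003,0.001,0,0],[0,0,0,0],[0,0,0,0]],
  ],
)

```text
clock: 4.45
tool_pos: [639.4, -140.5, 174.8]
tool_rot: [2.171, 2.27, 0.0]
force: [-0.5, -0.4, -0.1]
width: 86.8
grasp_force: 0.0
```

Emit:
arm_command(
  commands=[
    [[0,0,0,0],[0,0,0,0],[0,0,0,0],[0,0,0,0],[0,0,0,0],[0,0,0,0],[0,0,0,0],[0,0,0,0]],
  ],
  gripper=255,
)

```text
clock: 5.25
tool_pos: [639.3, -140.2, 174.5]
tool_rot: [2.171, 2.27, 0.0]
force: [0.1, -0.0, -0.1]
width: 39.3
grasp_force: 30.0
```

```bash
python3 go.py 639.5 -140 220 2.7 473.5 271 100 2.7 473.5 271 23 2.7
```

```text
t 5.25 pos [ 639.3 -140.2  174.5] yaw 2.6 tilt 0.0 w 39.3 g 30.0 F [ 0.1 -0.  -0.1]
shift [  0.2   0.2 -45.5] turn -0.14 shift in turned axes [  0.2   0.2 -45.5]
shift [ 418.4 -146.5  120. ] turn 0.0 shift in turned axes [ 418.4 -146.5  120. ]
shift [-0. -0. 77.] turn 0.0 shift in turned axes [-0. -0. 77.]
```

Emit:
arm_command(
  commands=[
    [[0,0,-0.01,0],[0,0,-0.018,0],[0,0,-0.018,0],[0.02,-0.007,0,0],[0.035,-0.0123,0,0],[0.04,-0.014,0,0],[0.042,-0.0147,0,0],[0.042,-0.0147,0,0],[0.042,-0.0147,0,0],[0.042,-0.0147,0,0]],
  ],
)

```text
clock: 6.25
tool_pos: [534.9, 119.9, 221.4]
tool_rot: [2.171, 2.27, 0.001]
force: [0.5, 1.5, -0.3]
width: 39.2
grasp_force: 30.0
```

Emit:
arm_command(
  commands=[
    [[0.042,-0.0147,0.01,0],[0.042,-0.0147,0.02,0],[0.035,-0.0122,0.02,0],[0.022,-0.0077,0.02,0],[0.012,-0.0042,0.02,0],[0,0,0.02,0],[0,0,0.01,0],[0,0,0,0],[0,0,0,0]],
  ],
)

```text
clock: 7.15
tool_pos: [476.0, 268.7, 101.2]
tool_rot: [2.172, 2.269, 0.002]
force: [0.6, -0.3, -1.1]
width: 39.0
grasp_force: 30.0
```

```bash
python3 go.py  473.5 271.5 30 2.7 473.5 271.5 20.5 2.7
```

```text
t 7.15 pos [476.  268.7 101.2] yaw 2.5 tilt 0.07 w 39.0 g 30.0 F [ 0.6 -0.3 -1.1]
shift [ 2.9 -2.5 71.2] turn -0.18 shift in turned axes [ 2.9 -2.5 71.2]
shift [-0.  -0.   9.5] turn 0.0 shift in turned axes [-0.  -0.   9.5]
```

Emit:
arm_command(
  commands=[
    [[0.0015,-0.0012,0.015,0],[0.0014,-0.0013,0.015,0],[0,0,0.015,0],[0,0,0.015,0],[0,0,0.01,0],[0,0,0.004,0],[0,0,0.003,0],[0,0,0.002,0],[0,0,0,0],[0,0,0,0]],
  ],
)

```text
clock: 8.15
tool_pos: [472.8, 271.7, 21.9]
tool_rot: [2.171, 2.27, 0.001]
force: [0.1, 0.1, -1.0]
width: 38.8
grasp_force: 30.0
```

```bash
python3 go.py  473.5 271.5 20.5 2.7
```

```text
t 8.15 pos [472.8 271.7  21.9] yaw 2.6 tilt 0.04 w 38.8 g 30.0 F [ 0.1  0.1 -1. ]
shift [-0.3  0.6  1.4] turn -0.14 shift in turned axes [-0.3  0.6  1.4]
```

Emit:
arm_command(
  commands=[
    [[0,0,0.001,0],[0,0,0.0007,0],[0,0,0,0],[0,0,0,0]],
  ],
)

```text
clock: 8.55
tool_pos: [472.8, 271.7, 20.5]
tool_rot: [2.171, 2.27, 0.001]
force: [-1.1, -0.0, 5.3]
width: 39.2
grasp_force: 30.0
```

Emit:
arm_command(
  commands=[
    [[0,0,0,0],[0,0,0,0],[0,0,0,0],[0,0,0,0],[0,0,0,0],[0,0,0,0]],
  ],
  gripper=0,
)

```text
clock: 9.15
tool_pos: [472.5, 271.6, 19.7]
tool_rot: [-2.171, -2.27, 0.0]
force: [0.8, 0.6, 0.6]
width: 79.1
grasp_force: 0.0
```

Emit:
arm_command(
  commands=[
    [[0,0,-0.02,0],[0,0,-0.03,0],[0,0,-0.03,0],[0,0,-0.03,0],[0,0,-0.03,0],[0,0,-0.03,0],[0,0,-0.01,0],[0,0,0,0]],
  ],
)

```text
clock: 9.95
tool_pos: [473.4, 271.9, 201.2]
tool_rot: [2.17, 2.269, 0.005]
force: [-0.3, 0.7, -0.7]
width: 87.0
grasp_force: 0.0
```

```bash
python3 go.py  639 -140.5 200 2.7 639 -140.5 129.5 2.7
```

```text
t 9.95 pos [473.4 271.9 201.2] yaw 2.6 tilt 0.2 w 87.0 g 0.0 F [-0.3  0.7 -0.7]
shift [-419.4  147.     1.3] turn -0.14 shift in turned axes [-419.8  146.     1.3]
shift [-0.1 -0.2 70.5] turn 0.0 shift in turned axes [-0.1 -0.2 70.5]
```

Emit:
arm_command(
  commands=[
    [[-0.042,0.0147,0,0],[-0.042,0.0147,0,0],[-0.042,0.0147,0,0],[-0.042,0.0147,0,0],[-0.042,0.0147,0,0],[-0.042,0.0147,0,0],[-0.042,0.0147,0,0],[-0.042,0.0147,0,0],[-0.042,0.0147,0,0],[-0.0415,0.0147,0,0]],
  ],
)

```text
clock: 10.95
tool_pos: [637.3, -142.3, 197.0]
tool_rot: [-2.169, -2.267, 0.002]
force: [-0.5, 0.3, 0.8]
width: 86.9
grasp_force: 0.0
```

Emit:
arm_command(
  commands=[
    [[0,0,0,0],[0,0,0,0],[0,0,0,0]],
  ],
)

```text
clock: 11.25
tool_pos: [636.6, -139.5, 198.0]
tool_rot: [-2.168, -2.268, 0.002]
force: [0.4, 0.7, 0.9]
width: 86.7
grasp_force: 0.0
```

```bash
python3 go.py  639 -140.5 129.5 2.7;python3 - <<'E'
from h import *
im,d=snap('top','t2'); c=im[120:260,220:435]; cv2.imwrite('pics/c4.png',cv2.resize(c,None,fx=3.7,fy=3.7,interpolation=cv2.INTER_CUBIC))
V,U=np.mgrid[:400,:640]; P=back('top',U,V,d)
m=(U>222)&(U<252)&(V>210)&(V<246)&(P[...,2]>38)&(P[...,2]<52); p=P[m]; print(len(p),cv2.minEnclosingCircle(p[:,:2].astype(np.float32)),p.mean(0))
E
```

```text
t 11.25 pos [ 636.6 -139.5  198. ] yaw 2.6 tilt 0.26 w 86.7 g 0.0 F [0.4 0.7 0.9]
shift [-1.3  2.6 68.4] turn -0.11 shift in turned axes [-1.3  2.6 68.4]
131 ((473.6684875488281, 271.54217529296875), 20.489604949951172) [473.26657685 270.7554399   44.7960568 ]
```

View pics/c4.png

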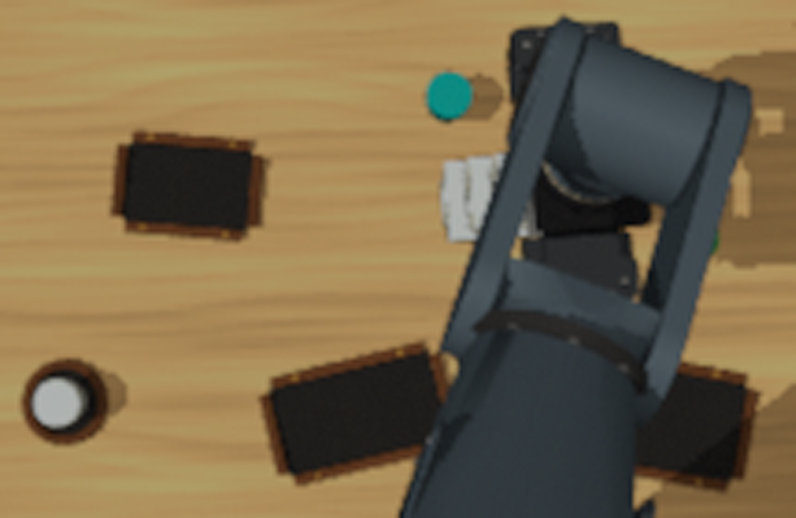

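The pot stands centred in its ring (crop 58,403), 0.5 mm off and flat. Next is the small tin.

Emit:
arm_command(
  commands=[
    [[-0.001,0.0012,0.015,0],[0,0.0012,0.02,0],[0,0,0.015,0],[0,0,0.01,0],[0,0,0.0075,0],[0,0,0,0],[0,0,0,0]],
  ],
)

```text
clock: 12.0
tool_pos: [640.9, -141.9, 132.6]
tool_rot: [2.171, 2.27, 0.0]
force: [0.2, -0.3, 0.0]
width: 86.9
grasp_force: 0.0
```

```bash
python3 go.py  639 -140.5 129.5 2.7
```

```text
t 12.0 pos [ 640.9 -141.9  132.6] yaw 2.6 tilt 0.04 w 86.9 g 0.0 F [ 0.2 -0.3  0. ]
shift [ 1.4 -1.9  3.1] turn -0.14 shift in turned axes [ 1.5 -1.8  3.1]
```

Emit:
arm_command(
  commands=[
    [[0.001,-0.0015,0.003,0],[0,0,0,0],[0,0,0,0]],
  ],
)

```text
clock: 12.3
tool_pos: [639.2, -140.9, 129.8]
tool_rot: [2.171, 2.27, 0.0]
force: [0.1, 0.2, -0.2]
width: 86.7
grasp_force: 0.0
```

Emit:
arm_command(
  commands=[
    [[0,0,0,0],[0,0,0,0],[0,0,0,0],[0,0,0,0],[0,0,0,0],[0,0,0,0],[0,0,0,0]],
  ],
  gripper=255,
)

```text
clock: 13.0
tool_pos: [638.9, -140.9, 129.3]
tool_rot: [-2.171, -2.27, 0.0]
force: [-0.5, 0.3, -0.2]
width: 51.8
grasp_force: 30.0
```

```bash
python3 go.py  639 -140.5 185 2.7 661 159.5 185 -6.3 661 159.5 38 -6.3
```

```text
t 13.0 pos [ 638.9 -140.9  129.3] yaw 2.6 tilt 0.02 w 51.8 g 30.0 F [-0.5  0.3 -0.2]
shift [  0.4   0.1 -55.7] turn -0.14 shift in turned axes [  0.4   0.1 -55.7]
shift [298.6  36.1   0. ] turn 9.0 shift in turned axes [300.6 -11.1   0. ]
shift [  0.   0. 147.] turn 0.0 shift in turned axes [  0.   0. 147.]
```

Emit:
arm_command(
  commands=[
    [[0,0,-0.01,0],[0,0,-0.015,0],[0,0,-0.015,0],[0,0,-0.008,4.5],[0,0,0,4.4],[0.02,-0.0007,0,0],[0.035,-0.0013,0,0],[0.042,-0.0016,0,0],[0.042,-0.0016,0,0],[0.042,-0.0016,0,0]],
  ],
)

```text
clock: 14.0
tool_pos: [652.1, 42.6, 178.3]
tool_rot: [-2.339, -2.097, -0.001]
force: [-0.4, -0.1, -1.0]
width: 51.7
grasp_force: 30.0
```

Emit:
arm_command(
  commands=[
    [[0.042,-0.0016,0,0],[0.035,-0.0013,0.01,0],[0.025,-0.0009,0.02,0],[0.0125,-0.0004,0.02,0],[0.005,0,0.02,0],[0,0,0.02,0],[0,0,0.015,0],[0,0,0.005,0],[0,0,0,0],[0,0,0,0]],
  ],
)

```text
clock: 15.0
tool_pos: [662.1, 159.0, 68.3]
tool_rot: [2.34, 2.094, 0.002]
force: [0.1, 0.1, -1.4]
width: 51.2
grasp_force: 30.0
```

```bash
python3 go.py 661 159.5 21.3 -6.3
```

```text
t 15.0 pos [662.1 159.   68.3] yaw -6.3 tilt 0.1 w 51.2 g 30.0 F [ 0.1  0.1 -1.4]
shift [ 0.3 -1.2 47. ] turn -0.05 shift in turned axes [ 0.3 -1.2 47. ]
```

Emit:
arm_command(
  commands=[
    [[0,-0.001,0.01,0],[0,0,0.015,0],[0,0,0.01,0],[0,0,0.005,0],[0,0,0.003,0],[0,0,0.002,0],[0,0,0,0],[0,0,0,0],[0,0,0,0]],
  ],
)

```text
clock: 15.9
tool_pos: [660.7, 159.2, 22.8]
tool_rot: [2.34, 2.095, 0.001]
force: [-0.0, -0.0, -1.0]
width: 51.5
grasp_force: 30.0
```

```bash
python3 go.py 661 159.5 21.3 -6.3
```

```text
t 15.9 pos [660.7 159.2  22.8] yaw -6.3 tilt 0.05 w 51.5 g 30.0 F [-0. -0. -1.]
shift [0.3 0.3 1.5] turn -0.04 shift in turned axes [0.3 0.3 1.5]
```

Emit:
arm_command(
  commands=[
    [[0,0,0.001,0],[0,0,0.0007,0],[0,0,0,0],[0,0,0,0]],
  ],
)

```text
clock: 16.3
tool_pos: [660.6, 159.2, 21.3]
tool_rot: [2.341, 2.095, 0.001]
force: [-0.8, 0.1, 3.4]
width: 51.6
grasp_force: 30.0
```

Emit:
arm_command(
  commands=[
    [[0,0,0,0],[0,0,0,0],[0,0,0,0],[0,0,0,0],[0,0,0,0],[0,0,0,0]],
  ],
  gripper=0,
)

```text
clock: 16.9
tool_pos: [660.3, 159.1, 20.5]
tool_rot: [-2.341, -2.095, 0.0]
force: [0.4, -0.3, 0.0]
width: 85.1
grasp_force: 0.0
```

Emit:
arm_command(
  commands=[
    [[0,0,-0.015,0],[0,0,-0.025,0],[0,0,-0.03,0],[0,0,-0.03,0],[0,0,-0.03,0],[0,0,-0.01,-4.5],[0,0,0,-4.5],[0,0,0,0]],
  ],
)

```text
clock: 17.7
tool_pos: [660.8, 159.2, 162.7]
tool_rot: [2.168, 2.271, 0.003]
force: [-0.8, -0.2, -0.3]
width: 87.0
grasp_force: 0.0
```

```bash
python3 go.py 639 -140 161 2.7 639 -140 83.5 2.7
```

```text
t 17.7 pos [660.8 159.2 162.7] yaw 2.7 tilt 0.15 w 87.0 g 0.0 F [-0.8 -0.2 -0.3]
shift [-297.9  -35.6    1.6] turn -0.04 shift in turned axes [-297.9  -35.8    1.6]
shift [-0.  -0.2 77.5] turn 0.0 shift in turned axes [-0.  -0.2 77.5]
```

Emit:
arm_command(
  commands=[
    [[-0.04,-0.0048,0,0],[-0.04,-0.0048,0,0],[-0.04,-0.0048,0,0],[-0.04,-0.0048,0,0],[-0.04,-0.0048,0,0],[-0.04,-0.0048,0,0],[-0.033,-0.004,0,0],[-0.02,-0.0024,0,0],[-0.005,-0.0004,0,0],[0,0,0,0]],
  ],
)

```text
clock: 18.7
tool_pos: [638.4, -140.6, 160.6]
tool_rot: [-2.172, -2.269, -0.0]
force: [0.3, 1.3, 0.8]
width: 86.7
grasp_force: 0.0
```

Emit:
arm_command(
  commands=[
    [[0,0,0.015,0],[0,0,0.02,0],[0,0,0.02,0],[0,0,0.01,0],[0,0,0.006,0],[0,0,0,0],[0,0,0,0],[0,0,0,0]],
  ],
)

```text
clock: 19.5
tool_pos: [639.4, -140.3, 90.6]
tool_rot: [2.168, 2.271, 0.001]
force: [-0.3, 0.2, 1.3]
width: 87.5
grasp_force: 0.0
```

```bash
python3 go.py 639 -140 83.5 2.7;python3 - <<'E'
from h import *
im,d=snap('top','t3'); c=im[120:260,220:435]; cv2.imwrite('pics/c5.png',cv2.resize(c,None,fx=3.7,fy=3.7,interpolation=cv2.INTER_CUBIC))
V,U=np.mgrid[:400,:640]; P=back('top',U,V,d)
m=(U>245)&(U<300)&(V>150)&(V<190)&(P[...,2]>40)&(P[...,2]<55); p=P[m]; print(len(p),cv2.minAreaRect(p[:,:2].astype(np.float32)),p.mean(0))
m=(U>330)&(U<370)&(V>150)&(V<195)&(P[...,2]>100)&(P[...,2]<116)&(im.min(2)>80); p=P[m]; print(len(p),p.min(0),p.max(0))
E
```

```text
t 19.5 pos [ 639.4 -140.3   90.6] yaw 2.7 tilt 0.12 w 87.5 g 0.0 F [-0.3  0.2  1.3]
shift [ 0.4 -0.4  7.1] turn -0.03 shift in turned axes [ 0.4 -0.4  7.1]
466 ((660.22509765625, 159.66468811035156), (91.78380584716797, 51.51791763305664), 83.85742950439453) [660.11203499 159.22211437  47.22958521]
79 [ 608.78956649 -111.56964523  100.22449522] [664.29180318 -76.83011634 115.36214542]
```

View pics/c5.png

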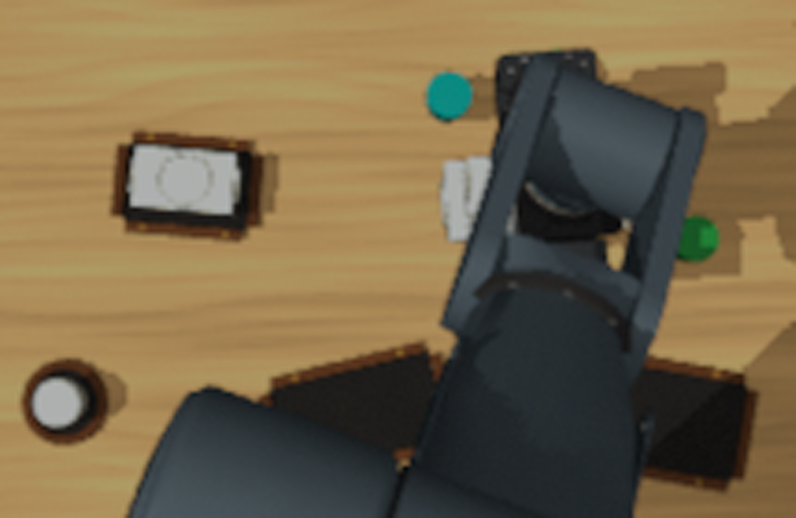

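The small tin sits centred in its fiddle (crop 185,180), less than 1 mm and 0.2° off. Next is the medium tin.

Emit:
arm_command(
  commands=[
    [[0,0,0.004,0],[0,0,0.003,0],[0,0,0,0],[0,0,0,0]],
  ],
)

```text
clock: 19.95
tool_pos: [638.5, -140.2, 82.5]
tool_rot: [-2.169, -2.272, 0.0]
force: [-0.0, 0.4, -0.1]
width: 86.9
grasp_force: 0.0
```

Emit:
arm_command(
  commands=[
    [[0,0,0,0],[0,0,0,0],[0,0,0,0],[0,0,0,0],[0,0,0,0],[0,0,0,0],[0,0,0,0]],
  ],
  gripper=255,
)

```text
clock: 20.65
tool_pos: [638.7, -140.2, 82.7]
tool_rot: [2.169, 2.272, 0.0]
force: [0.7, -0.8, 0.4]
width: 59.5
grasp_force: 30.0
```

```bash
python3 go.py  639 -140 130 2.7 456.4 14.5 130 12 456.4 14.5 38 12
```

```text
t 20.65 pos [ 638.7 -140.2   82.7] yaw 2.7 tilt 0.01 w 59.5 g 30.0 F [ 0.7 -0.8  0.4]
shift [  0.2   0.3 -47.3] turn -0.04 shift in turned axes [  0.2   0.3 -47.3]
shift [ 162.9 -175.1   -0. ] turn -9.3 shift in turned axes [ 189.1 -146.5   -0. ]
shift [ 0. -0. 92.] turn 0.0 shift in turned axes [ 0. -0. 92.]
```

Emit:
arm_command(
  commands=[
    [[0,0,-0.01,0],[0,0,-0.015,0],[0,0,-0.015,0],[0,0,-0.007,-4.7],[0,0,0,-4.6],[0.016,-0.0124,0,0],[0.026,-0.0202,0,0],[0.032,-0.0248,0,0],[0.032,-0.0248,0,0],[0.032,-0.0248,0,0]],
  ],
)

```text
clock: 21.65
tool_pos: [504.8, -26.7, 131.2]
tool_rot: [1.977, 2.438, 0.002]
force: [-0.3, 0.5, -1.8]
width: 59.5
grasp_force: 30.0
```

Emit:
arm_command(
  commands=[
    [[0.027,-0.0209,0,0],[0.016,-0.0124,0.01,0],[0.008,-0.0062,0.015,0],[0,0,0.02,0],[0,0,0.015,0],[0,0,0.01,0],[0,0,0,0],[0,0,0,0]],
  ],
)

```text
clock: 22.45
tool_pos: [456.8, 14.1, 60.2]
tool_rot: [1.977, 2.44, 0.001]
force: [0.4, -0.2, -1.6]
width: 59.8
grasp_force: 30.0
```

```bash
python3 go.py 456.4 14.5 26.7 12
```

```text
t 22.45 pos [456.8  14.1  60.2] yaw 11.9 tilt 0.07 w 59.8 g 30.0 F [ 0.4 -0.2 -1.6]
shift [ 0.5 -0.4 33.5] turn -0.05 shift in turned axes [ 0.5 -0.4 33.5]
```

Emit:
arm_command(
  commands=[
    [[0,0,0.01,0],[0,0,0.01,0],[0,0,0.006,0],[0,0,0.004,0],[0,0,0.002,0],[0,0,0,0],[0,0,0,0],[0,0,0,0]],
  ],
)

```text
clock: 23.25
tool_pos: [456.3, 14.3, 27.9]
tool_rot: [1.978, 2.44, 0.0]
force: [0.3, 0.7, -1.0]
width: 59.7
grasp_force: 30.0
```

```bash
python3 go.py 456.4 14.5 26.7 12
```

```text
t 23.25 pos [456.3  14.3  27.9] yaw 12.0 tilt 0.03 w 59.7 g 30.0 F [ 0.3  0.7 -1. ]
shift [0.2 0.1 1.2] turn -0.04 shift in turned axes [0.2 0.1 1.2]
```

Emit:
arm_command(
  commands=[
    [[0,0,0.001,0],[0,0,0.0007,0],[0,0,0,0],[0,0,0,0]],
  ],
)

```text
clock: 23.65
tool_pos: [456.4, 14.3, 26.6]
tool_rot: [1.977, 2.44, 0.001]
force: [0.8, 0.4, 6.2]
width: 59.3
grasp_force: 30.0
```

Emit:
arm_command(
  commands=[
    [[0,0,0,0],[0,0,0,0],[0,0,0,0],[0,0,0,0],[0,0,0,0],[0,0,0,0]],
  ],
  gripper=0,
)

```text
clock: 24.25
tool_pos: [456.1, 14.3, 25.9]
tool_rot: [-1.978, -2.441, 0.0]
force: [-0.5, 0.4, 0.2]
width: 86.2
grasp_force: 0.0
```

Emit:
arm_command(
  commands=[
    [[0,0,-0.015,0],[0,0,-0.025,0],[0,0,-0.03,0],[0,0,-0.02,0],[0,0,0,4.7],[0,0,0,4.6],[0,0,0,0]],
  ],
)

```text
clock: 24.95
tool_pos: [456.1, 14.4, 116.2]
tool_rot: [2.169, 2.272, 0.0]
force: [0.2, 0.2, -0.0]
width: 86.9
grasp_force: 0.0
```

```bash
python3 go.py 638 -140 115 2.5 638 -140 32 2.5;python3 - <<'E'
from h import *
im,d=snap('top','t4')
V,U=np.mgrid[:400,:640]; P=back('top',U,V,d)
m=(U>330)&(U<400)&(V>150)&(V<195)&(P[...,2]>50)&(P[...,2]<66)&(im.min(2)>80); p=P[m]; print(len(p),cv2.minAreaRect(p[:,:2].astype(np.float32)),p.mean(0))
E
```

```text
t 24.95 pos [456.1  14.4 116.2] yaw 2.7 tilt 0.03 w 86.9 g 0.0 F [ 0.2  0.2 -0. ]
shift [-162.6  174.5    1.3] turn 0.17 shift in turned axes [-162.1  175.     1.3]
shift [ 0. -0. 83.] turn 0.0 shift in turned axes [ 0. -0. 83.]
1078 ((638.4954833984375, -139.93069458007812), (68.3677749633789, 159.4869842529297), 2.6816482543945312) [ 638.05194199 -139.46185723   57.30070764]
```

View pics/t4.png

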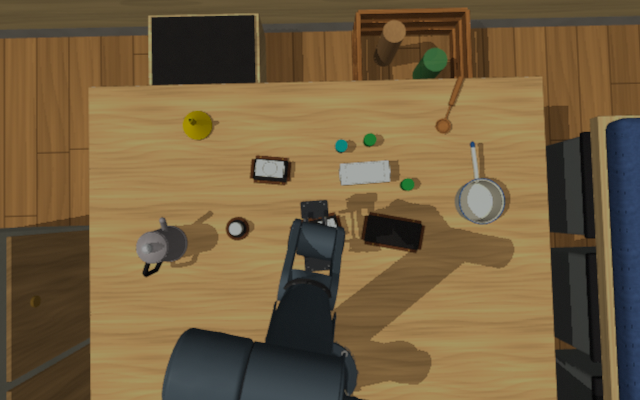

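The large tin (365,172) now stands free and has not moved. I go over to it.

Emit:
arm_command(
  commands=[
    [[-0.027,0.029,0,0],[-0.027,0.029,0,0],[-0.027,0.029,0,0],[-0.027,0.029,0,0],[-0.024,0.026,0,0],[-0.018,0.0195,0,0],[-0.009,0.01,0,0],[-0.0037,0.0035,0,0],[0,0,0,0]],
  ],
)

```text
clock: 25.9
tool_pos: [638.1, -140.2, 115.2]
tool_rot: [-2.168, -2.272, 0.001]
force: [0.1, -0.4, -0.3]
width: 86.9
grasp_force: 0.0
```

Emit:
arm_command(
  commands=[
    [[0,0,0.015,0],[0,0,0.02,0],[0,0,0.02,0],[0,0,0.01,0],[0,0,0.005,0],[0,0,0,0],[0,0,0,0],[0,0,0,0]],
  ],
)

```text
clock: 26.7
tool_pos: [639.2, -140.3, 47.0]
tool_rot: [2.168, 2.271, 0.001]
force: [-0.4, 0.4, 1.1]
width: 87.1
grasp_force: 0.0
```

```bash
python3 go.py 638.5 -140 32 2.7
```

```text
t 26.7 pos [ 639.2 -140.3   47. ] yaw 2.7 tilt 0.11 w 87.1 g 0.0 F [-0.4  0.4  1.1]
shift [ 0.3 -0.7 14.9] turn -0.04 shift in turned axes [ 0.3 -0.7 14.9]
```

Emit:
arm_command(
  commands=[
    [[0,0,0.008,0],[0,0,0.006,0],[0,0,0,0],[0,0,0,0],[0,0,0,0]],
  ],
)

```text
clock: 27.2
tool_pos: [638.5, -140.1, 31.9]
tool_rot: [2.169, 2.272, 0.0]
force: [-0.4, -1.1, -0.3]
width: 87.2
grasp_force: 0.0
```

Emit:
arm_command(
  commands=[
    [[0,0,0,0],[0,0,0,0],[0,0,0,0],[0,0,0,0],[0,0,0,0],[0,0,0,0],[0,0,0,0]],
  ],
  gripper=255,
)

```text
clock: 27.9
tool_pos: [638.5, -140.1, 32.0]
tool_rot: [2.169, 2.272, -0.0]
force: [-0.3, -0.1, 1.0]
width: 67.8
grasp_force: 30.0
```

```bash
python3 go.py  638.5 -140 75 2.7 447.4 -233.3 75 -11.4
```

```text
t 27.9 pos [ 638.5 -140.1   32. ] yaw 2.7 tilt 0.0 w 67.8 g 30.0 F [-0.3 -0.1  1. ]
shift [  0.1   0.  -43. ] turn -0.04 shift in turned axes [  0.1   0.  -43. ]
shift [ -84.2 -195.3   -0. ] turn 14.1 shift in turned axes [-129.2 -168.9   -0. ]
```

Emit:
arm_command(
  commands=[
    [[0,0,-0.01,0],[0,0,-0.015,0],[0,0,-0.02,0],[0,0,-0.015,0],[0,0,-0.005,4.7],[0,0,0,4.7],[0,0,0,4.7],[-0.01,-0.0131,0,0],[-0.018,-0.0235,0,0],[-0.022,-0.0288,0,0]],
  ],
)

```text
clock: 28.9
tool_pos: [565.0, -176.2, 98.0]
tool_rot: [2.428, 1.99, 0.002]
force: [-0.6, -0.5, -3.9]
width: 67.7
grasp_force: 30.0
```

Emit:
arm_command(
  commands=[
    [[-0.022,-0.0288,0,0],[-0.022,-0.0288,0,0],[-0.018,-0.0235,0,0],[-0.012,-0.0157,0.01,0],[-0.0052,-0.0067,0.015,0],[0,0,0.015,0],[0,0,0.01,0],[0,0,0,0],[0,0,0,0],[0,0,0,0]],
  ],
)

```text
clock: 29.9
tool_pos: [448.0, -233.4, 47.6]
tool_rot: [2.43, 1.989, 0.0]
force: [0.3, -0.4, -3.9]
width: 68.0
grasp_force: 30.0
```

```bash
python3 go.py 447.4 -233.3 34 -11.4
```

```text
t 29.9 pos [ 448.  -233.4   47.6] yaw -11.4 tilt 0.09 w 68.0 g 30.0 F [ 0.3 -0.4 -3.9]
shift [ 0.  -0.7 13.6] turn -0.01 shift in turned axes [ 0.  -0.7 13.6]
```

Emit:
arm_command(
  commands=[
    [[0,0,0.005,0],[0,0,0.004,0],[0,0,0.002,0],[0,0,0.001,0],[0,0,0,0],[0,0,0,0],[0,0,0.001,0],[0,0,0.0007,0],[0,0,0,0],[0,0,0,0]],
  ],
)

```text
clock: 30.9
tool_pos: [447.5, -233.3, 34.0]
tool_rot: [2.431, 1.989, 0.0]
force: [-0.6, 0.2, 5.4]
width: 67.6
grasp_force: 30.0
```

```bash
python3 go.py 447.4 -233.3 34 -11.4
```

```text
t 30.9 pos [ 447.5 -233.3   34. ] yaw -11.4 tilt 0.04 w 67.6 g 30.0 F [-0.6  0.2  5.4]
shift [ 0.  -0.1  0. ] turn -0.04 shift in turned axes [ 0.  -0.1  0. ]
```

The large tin is in contact with the liner. I release it, lift, and move clear of the view (up and away to +x).

Emit:
arm_command(
  commands=[
    [[0,0,0,0],[0,0,0,0],[0,0,0,0],[0,0,0,0],[0,0,0,0],[0,0,0,0]],
  ],
  gripper=0,
)

```text
clock: 31.5
tool_pos: [447.3, -233.2, 33.1]
tool_rot: [-2.432, -1.989, 0.0]
force: [-0.2, -0.6, -0.3]
width: 86.4
grasp_force: 0.0
```

Emit:
arm_command(
  commands=[
    [[0,0,-0.015,0],[0,0,-0.025,0],[0,0,-0.03,0],[0,0,-0.04,0],[0,0,-0.04,0],[0,0,-0.04,0],[0.04,0,-0.01,0],[0.04,0,0,0],[0.04,0,0,0],[0.03,0,0,0]],
  ],
)

```text
clock: 32.5
tool_pos: [476.7, -84.0, 233.4]
tool_rot: [-2.431, -1.989, -0.0]
force: [0.1, 0.1, 0.3]
width: 87.1
grasp_force: 0.0
```

```bash
cat > fin.py <<'E'
import sys
from h import *
t=sys.argv[1]; im,d=snap('top',t); snap('side',t+'s')
V,U=np.mgrid[:400,:640]; P=back('top',U,V,d)
for n,(u,v,w,lo,hi) in dict(L=(393,232,36,52,66),M=(317,232,32,47,60),S=(271,170,24,41,55)).items():
    m=(abs(U-u)<w)&(abs(V-v)<w)&(P[...,2]>lo)&(P[...,2]<hi)&(im.min(2)>60); p=P[m]; print(n,len(p),cv2.minAreaRect(p[:,:2].astype(np.float32)) if len(p) else 0,np.median(p[:,2]))
E
python3 fin.py f1; python3 go.py
```

```text
L 456 ((441.7373352050781, -257.8346862792969), (110.09793090820312, 67.63784790039062), 78.98523712158203) 59.29908721871561
M 700 ((457.2778015136719, 14.634078979492188), (59.70225143432617, 125.33419799804688), 12.183886528015137) 53.33041822866562
S 455 ((660.7105102539062, 159.43963623046875), (92.0609359741211, 51.816612243652344), 84.66227722167969) 47.52241732735774
t 32.6 pos [476.5 -82.7 233.2] yaw -11.2 tilt 0.1 w 86.9 g 0.0 F [-0.5 -0.7 -1. ]
```

View pics/f1.png

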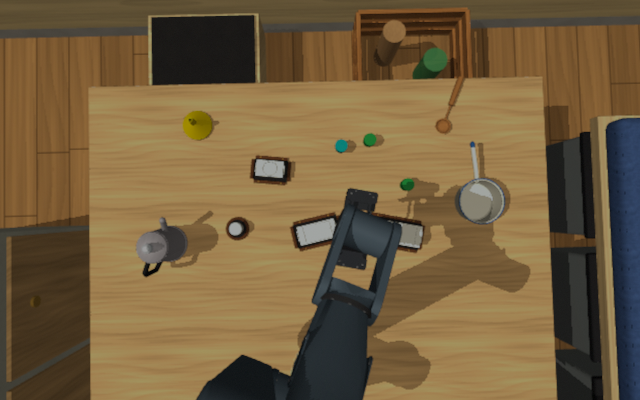

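View pics/f1s.png

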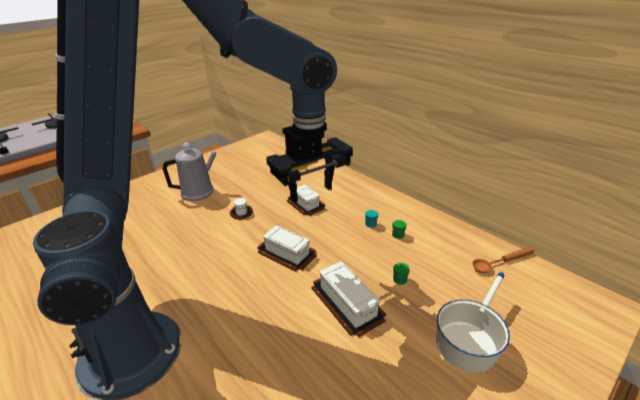

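All four containers are flat in their own fiddles: pot (237,229), small (270,169), medium (317,232), large (393,232). The visible end of the large tin puts its centre within 1 mm. The percolator and saucepan haven't moved and the arm is clear, so I hand in.

```bash
python3 -c "
from station import env
print(env.finish_job())"
```

```text
the job is handed in; nothing more can be done
None
```

I stowed all three tins and the dressing pot flat and upright in their own fiddles, each within about 1 mm of centre by the camera. The percolator and saucepan were left untouched, and I handed the job in at about 33 s; it returned no verdict.

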